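# Close a bolt-circle filter housing

### The arm

A 6-joint arm with a two-finger parallel gripper is mounted at the origin on a cart in front of the work surface, level with it; the furniture and walls round the work are solid. World frame = base frame: x ahead of the robot, y to its left, z up, the work surface at z = 0. Lengths are in mm, angles in rad, forces in N, time in s.
With the tool pointing down it reaches from about 325 to 850 mm from the base axis. Payload 4.4 kg.
Tool frame: the origin (TCP) lies at the very end of the fingers, on their centre line; the grasp point (between the pads) lies 19 mm behind it; z points along the fingers, x is the direction in which the jaws open and shut, and the axes are right-handed (so a half turn about z gives the same grasp; the last joint's range is limited). The gripper opens to 94 mm and grips with 3 to 60 N. Pads are 16 mm wide; open, the fingers measure 119 mm over their backs; the gripper's body (75 mm by 177 mm) begins 78 mm behind the grasp point.
Start: joints at [-1.415, 0.207, 1.542, -0, 1.393, -0.15], TCP at [173.643, -548.156, 205.447] pointing down, gripper open.
Joint ranges: [-2.73, 2.73], [-0.86, 2.22], [0.23, 2.46], [-1.11, 4.25], [0.08, 2.63], [-2.82, 2.82]. Speed limits (rad/s): [2.79, 2.79, 3.14, 3.14, 3.14, 3.14].

### API

Orientations are given as a 3x3 rotation matrix whose columns are the frame's x, y, z axes.
In Python, from workcell import manip gives the robot as it stands.
- The arm moves only by the shell command python3 -m handwheel 'ROWS' [FORCE]. ROWS is JSON, a list that holds one entry, the list of rows, each a list of 5 numbers: the shift along the world's x, y, z in units of 3 cm (1.0 is 3 cm), then the turn about the world's z in units of 360 degrees (1.0 is 360 degrees), then the opening, from 0 (shut) to 1 (fully open). In form: [[[x, y, z, roll, fingers], ...]]. A call has 1 to 10 rows; each row shifts and turns the commanded pose from where the row before left it; what a row does not reach is not made up. A row lasts 1/10 s, in which the tool goes at most 50 mm and 8.59 degrees, less where a joint would pass 70% of its speed; a pose out of reach is approached as far as the arm can. A call with a number of a shift or a turn outside -1 to 1 is refused whole. A call with a gripper value outside its range is refused whole. The fingers move at their own pace and stop on an object; FORCE is the grip in N (left out, the last holds). Time passes only in rows, so rows that do not move let the fingers close. It gives the time, the measured TCP pose, the force and the opening at its end, in the units of the state.
- manip.state(): the state, without advancing time (a new reading comes with each control period).
- manip.grab_frame(name): name is "side" or "top"; returns the picture (384x512x3 uint8, red, green, blue); there is no depth.
- manip.camera_params(name): a dict with "vertical_fov" (degrees; the focal length in pixels is half the picture's height over the tangent of half this angle, whatever the lens; pixels are square), "cx", "cy" (the principal point, pixels), "rvec" (rotation vector, rad) and "tvec" (3), from world to camera coordinates, as OpenCV has them. Camera axes: x right, y down, z forward; pixel columns grow to the right and rows downward; lengths in mm; the calibration is good to about 2 mm. A picture is of the moment at which its call begins. camera_params takes no time and is no camera call.
- manip.hand_in(): hands the job in, once; it reports no verdict.
The state is a dict: "clock": time; "joint_positions": joint angles; "dq": joint speeds; "tau": joint torques, N m; "position": TCP position; "tcp_rot": TCP orientation; "contact_force": force on the tool from outside, world axes, zero at the start; "ft_torque": the same for the moment, N m; "grip_width": finger opening in mm.
Only numpy, scipy, OpenCV 4.12 (cv2) and the standard library are available. Lean on these libraries where they do the work, as an engineer would, in place of code of your own. Each camera call takes 0.05 s, during which the arm holds its last target.

### The job

Close the metal filter housing: without lifting the loose cover off its hub, turn it by its upright pins until its three holes drop over the three studs, and press it fully home on the base. Then swing the hold-down arm across the top of the cover as far as it goes, and leave the other things on the bench where they stand.

Things in the scene. Friction and masses are not known exactly. Their poses are not given: they have to be found in the camera images.
- filter_base: Round steel filter base, 140 mm wide, fixed. Origin: centre of its underside on the bench, on the hub axis; z up. Its flat seat is 50 mm above the origin. A hub post, 22 mm diameter, rises 30 mm above the seat in the middle. The base's -y side carries the post of the hold-down arm; a short outlet nozzle points to its +x.
- stud (a point): Round tip of the stud at the base's +x: one of three equal studs, 8 mm diameter, 12 mm tall above the seat, on a circle of 56 mm radius about the hub at 0, 120 and 240 degrees from the base's +x.
- seal_top (a point): Centre of the top of the black sealing ring (68 mm wide) round the hub. At the start it stands 6 mm proud of the seat; it slides down flush under about 12 N (the cover's weight included) and stays where it is pushed.
- cover: Loose aluminium cover, about 0.25 kg, on the hub (1 mm play all round): flange 136 mm wide, 8 mm thick, with a closed tapered dome. Origin: centre of the flange's underside; z up. Three through holes, 11 mm wide, on a circle of 56 mm radius at 0, 120 and 240 degrees from the cover's +x. At the start it rests on the stud tips, origin 62 mm above the base's, at least 17 degrees off.
- cover_top (a point): Centre of the dome's flat top (44 mm wide), 40 mm above the cover's origin; press here. Any of the three turns 120 degrees apart fits. Holes over studs, the cover drops by itself onto the sealing ring (its origin 53 to 56 mm above the base's); pressed home, the flange lies on the seat (its origin 50 mm above the base's).
- cover_pin (a point): Top of one of three equal upright steel pins of the cover, 12 mm diameter, standing 28 mm above the flange on a circle of 56 mm radius at 60, 180 and 300 degrees from the cover's +x (this one at 60). Push one sideways to turn the cover.
- hold_down (a joint): Hinge of the horizontal steel hold-down arm, rad. 0: it points along the base's +y, across the cover, at its stop. Grows anticlockwise from above as it is swung aside (1.57: along the base's -x). Turns with about 0.7 N at the peg and stays where left. Bar 16 mm wide, 10 mm thick, underside 92.5 mm above the base's origin: it passes over the cover only when that is home.
- hold_peg (a point): Middle of the upright steel peg near the free end of the hold-down arm, by which the arm is pushed: 12 mm diameter, 30 mm tall, 113 mm from the hinge axis; this point is 117.5 mm above the base's origin.
- hold_hinge (a point): Point on the upright hinge axis of the hold-down arm, 100 mm from the hub axis on the base's -y side, 92.5 mm above the base's origin. The post's cap is 26 mm wide, its top about 112 mm above the base's origin.
- vial: Small dropper vial, 25 mm wide, 48 mm tall, standing behind the housing; a bystander. Origin: centre of its underside.
- jar: Small clear glass jar, 38 mm wide, 78 mm tall, behind the housing; a bystander. Origin: centre of its underside.
- dish: Small shallow glass dish, 52 mm wide, 10 mm high, in front of the housing; a bystander. Origin: centre of its underside.
- bottle: Small black bottle, 32 mm wide, 64 mm tall, to the right; a bystander. Origin: centre of its underside.
- open_cup_3: Clear open cup, 58 mm wide, 60 mm tall, at the right front; a bystander. Origin: centre of its underside.

How it is judged:
By the outcome, as a careful person would: the job done as asked, in the order asked, and still so for the second after the job is handed in, with the robot touching nothing.
It also fails if it takes over 64 s, if anything falls off the work surface, if the arm or the gripper's body presses on something with over 40 N, if the wrist force passes 120 N, or if a joint passes its speed limit or range.

## Working session

There is one attempt and no reset: what is moved stays moved. The work goes in short steps, Python scripts to look and compute and a shell command to move; the robot and the scene stay as the last step left them, time stands still between calls to the robot, and variables do not carry over. Pictures are saved under pics/ and viewed, and the job is handed in when it is done.

```bash
ls; mkdir -p pics; python3 - <<'E'
from workcell import manip
import cv2
for n in("side","top"):
    f=manip.grab_frame(n); cv2.imwrite(f"pics/{n}0.png",cv2.resize(f[:,:,::-1],(800,600),interpolation=cv2.INTER_CUBIC))
    print(manip.camera_params(n))
s=manip.state();print(s['clock'],s['position'],s['tcp_rot'],s['grip_width'])
E
```

```text
pics
{'vertical_fov': 43.37669143969853, 'cx': 259.3386522153873, 'cy': 193.78211697002246, 'rvec': array([ 0.47967018, -2.64786321,  1.27275849]), 'tvec': array([435.80704637, 417.866137  , 672.20278539])}
{'vertical_fov': 55.8177058685718, 'cx': 254.97599728852825, 'cy': 187.6620863703818, 'rvec': array([ 2.1698477 , -2.1749361 ,  0.08209641]), 'tvec': array([-340.54462303,  581.10271499,  893.79933211])}
0.1 [ 173.5356705  -547.43100444  204.42187918] [[ 3.02026610e-01 -9.53299439e-01 -3.24879555e-04]
 [-9.53297407e-01 -3.02026645e-01  1.98991033e-03]
 [-1.99510268e-03 -2.91299034e-04 -9.99997967e-01]] 94.13280289526656
```

View pics/side0.png

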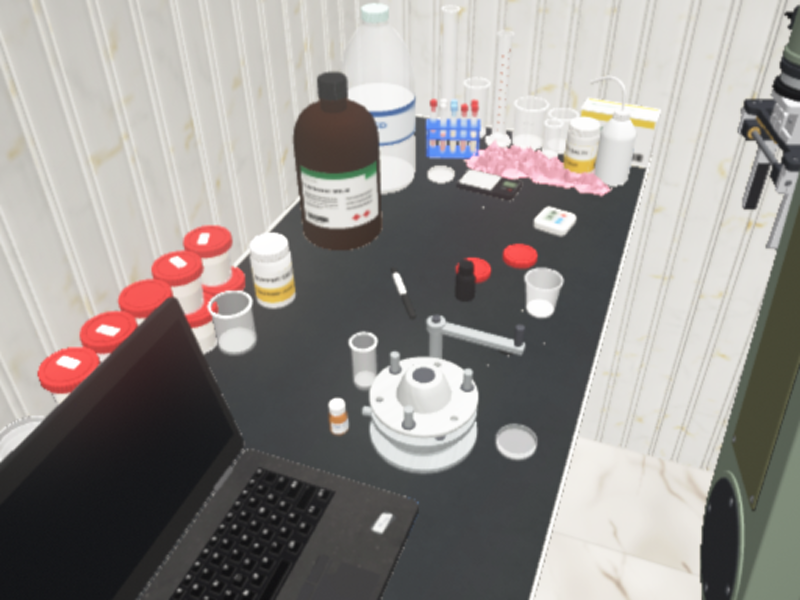

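View pics/top0.png

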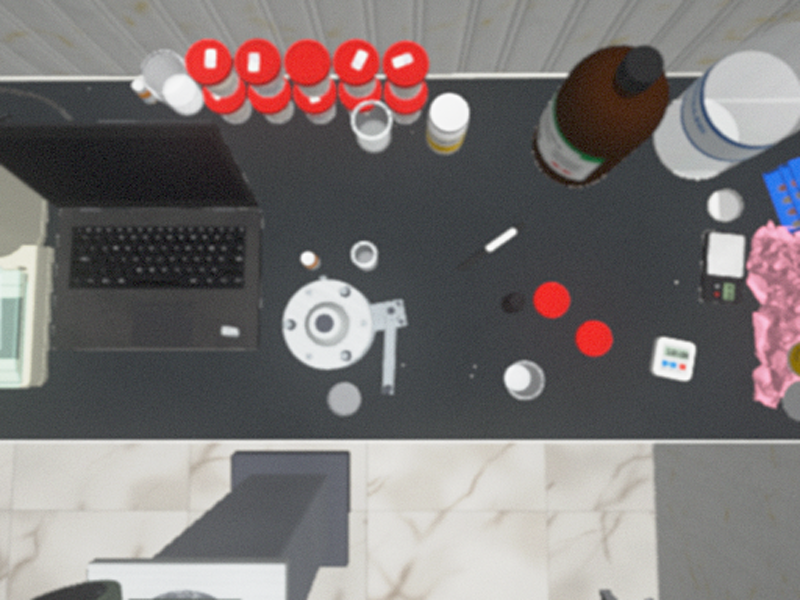

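```bash
cat > h.py <<'E'
import numpy as np,cv2
from workcell import manip
def cam(n):
    p=manip.camera_params(n); f=192/np.tan(np.radians(p['vertical_fov'])/2)
    K=np.array([[f,0,p['cx']],[0,f,p['cy']],[0,0,1]]); return K,p['rvec'],p['tvec']
def ray(n,uv,z):
    K,r,t=cam(n);R=cv2.Rodrigues(r)[0];c=-R.T@t;d=R.T@np.linalg.inv(K)@[uv[0],uv[1],1]
    return c+d*(z-c[2])/d[2]
def proj(n,P):
    K,r,t=cam(n);return cv2.projectPoints(np.float64(P).reshape(-1,1,3),r,t,K,None)[0].reshape(-1,2)
def crop(n,x0,y0,w,h,s,name,pts=None):
    f=manip.grab_frame(n)[:,:,::-1]
    cv2.imwrite(f"pics/full_{name}",f)
    im=cv2.resize(f[y0:y0+h,x0:x0+w],None,fx=s,fy=s,interpolation=cv2.INTER_CUBIC)
    if pts is not None:
        for p in proj(n,pts):
            cv2.circle(im,tuple(int(v) for v in ((p-[x0,y0]+.5)*s)),3,(0,0,255),-1)
    for i in range(0,w,10): cv2.putText(im,str(x0+i),(i*s,8),0,.3,(0,255,255),1)
    for i in range(0,h,10): cv2.putText(im,str(y0+i),(0,i*s+8),0,.3,(0,255,255),1)
    cv2.imwrite("pics/"+name,im)
E
python3 - <<'E'
from h import *
crop("top",170,165,110,105,6,"t1.png")
crop("side",215,195,130,110,6,"s1.png")
E
```

```text
(no output)
```

View pics/t1.png

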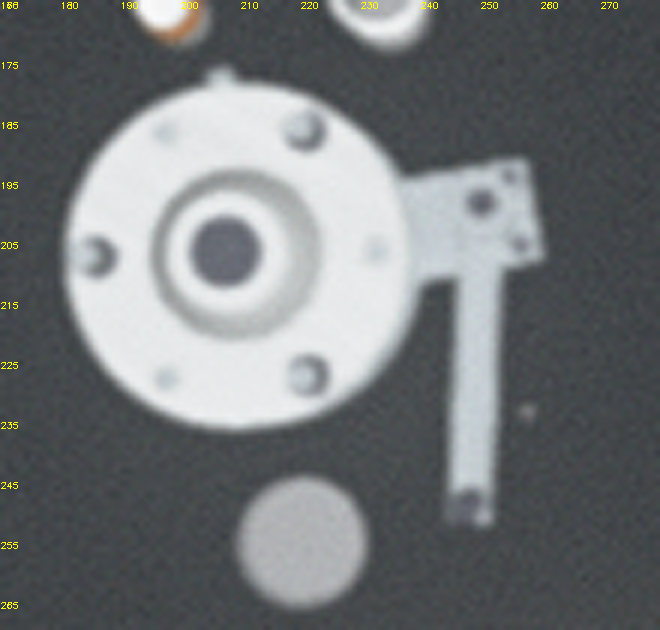

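View pics/s1.png

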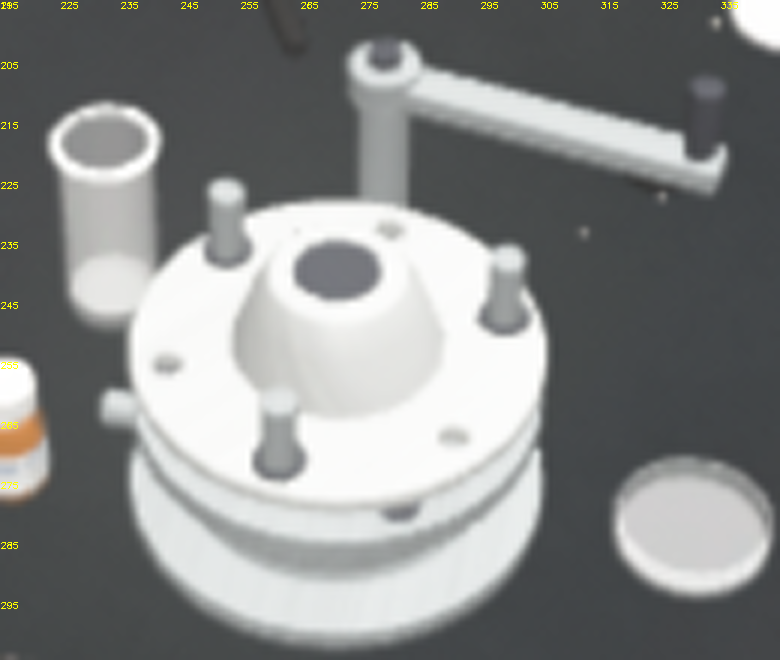

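```bash
cat > fit.py <<'E'
from h import *
from scipy.optimize import least_squares
T=lambda a:np.array([170,165])+np.array(a)/6-.5
S=lambda a:np.array([215,195])+np.array(a)/6-.5
holes_t=[T(a) for a in [(165,132),(376,250),(166,379)]]
pins_t=[T(a) for a in [(298,131),(93,256),(301,376)]]
holes_s=[S(a) for a in [(391,230),(167,363),(454,436)]]
pins_s=[S(a) for a in [(227,187),(509,254),(281,400)]]
for h in holes_t: print('hole',ray('top',h,70))
for h in pins_t: print('pin',ray('top',h,98))
for h in holes_s: print('hole s',ray('side',h,70))
for h in pins_s: print('pin s',ray('side',h,98))
print('dome top',ray('top',T((226,252)),102),ray('side',S((337,271)),102))
print('hinge',ray('top',T((482,203)),112),ray('side',S((384,50)),112))
print('peg top',ray('top',T((466,500)),132.5),ray('side',S((709,87)),132.5))
print('nozzle',ray('top',T((221,75)),25),ray('side',S((118,408)),25))
print('stud?',ray('side',S((400,512)),56))
E
python3 fit.py
```

```text
hole [ 579.46178118 -202.96374979   70.        ]
hole [ 532.00605644 -287.76417047   70.        ]
hole [ 481.0261127  -204.53088802   70.        ]
pin [ 577.1856911  -259.40140837   98.        ]
pin [ 528.95195859 -180.48280462   98.        ]
pin [ 482.74738766 -261.17876268   98.        ]
hole s [ 530.67867648 -289.13607312   70.        ]
hole s [ 578.54767713 -204.41200375   70.        ]
hole s [ 481.29939702 -206.31779983   70.        ]
pin s [ 579.50952352 -261.59933565   98.        ]
pin s [ 481.90251346 -263.2405397    98.        ]
pin s [ 528.50919542 -177.09389865   98.        ]
dome top [ 530.24184984 -232.46487023  102.        ] [ 530.17498431 -232.59595833  102.        ]
hinge [ 548.27179731 -331.06775906  112.        ] [ 548.41680828 -331.2707364   112.        ]
peg top [ 438.28662517 -325.64394316  132.5       ] [ 434.38760311 -326.49696153  132.5       ]
nozzle [ 607.62058591 -218.66793912   25.        ] [ 604.11737829 -219.0057729    25.        ]
stud? [ 490.87179392 -182.33194774   56.        ]
```

```bash
python3 -m handwheel '[[[1,0.9,0,0,0.28],[1,0.9,0,0.01,0.28],[1,0.9,0,0,0.28],[1,0.9,0,0,0.28],[1,0.9,0,0,0.28],[1,0.9,0,0,0.28],[1,0.9,0,0,0.28],[1,0.9,0,0,0.28],[1,0.9,0,0,0.28],[1,0.9,0,0,0.28]]]' 20; python3 -m handwheel '[[[0.3,0.52,-0.8,0,0.28],[0,0,-0.8,0,0.28],[0,0,-0.4,0,0.28],[0,0,0,0,0.28],[0,0,0,0,0.28]]]'
python3 - <<'E'
from h import *
s=manip.state();print(s['position'],s['grip_width'],s['contact_force'],s['clock'])
crop("side",215,150,130,110,6,"s2.png",[[482.2,-261.5,98]])
crop("top",170,165,110,105,6,"t2.png",[[482.2,-261.5,98]])
E
```

```text
clock: 1.2
position: [474.6, -276.8, 205.3]
tcp_rot: [[0.361, -0.932, -0.0], [-0.932, -0.361, 0.0], [-0.0, 0.0, -1.0]]
contact_force: [0.8, -0.6, -0.1]
grip_width: 26.3
clock: 1.7
position: [482.6, -263.2, 145.9]
tcp_rot: [[0.36, -0.933, 0.0], [-0.933, -0.36, -0.0], [0.0, -0.0, -1.0]]
contact_force: [-0.2, 0.0, 0.6]
grip_width: 26.0
[ 482.64091467 -263.17319746  145.86048872] 25.997024899223547 [-0.15647405  0.04540363  0.58183003] 1.7
```

View pics/s2.png

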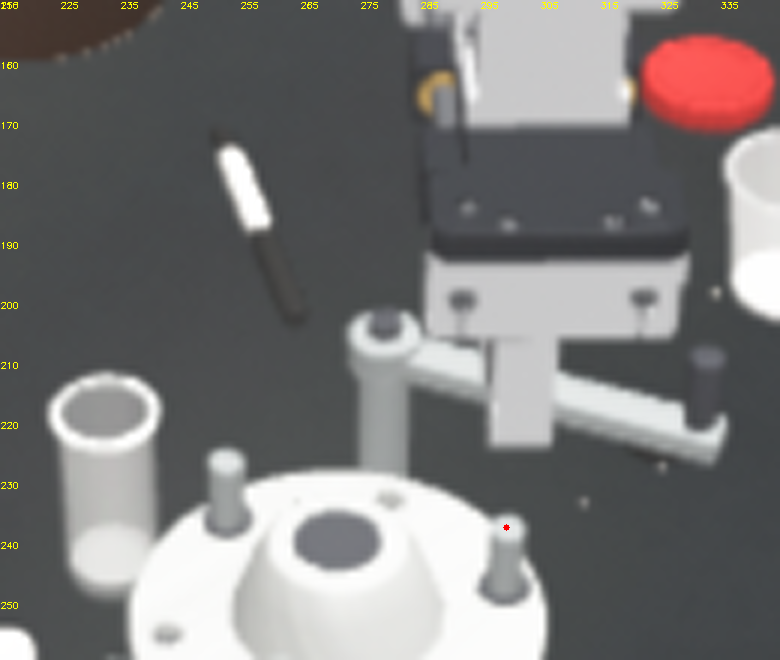

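View pics/t2.png

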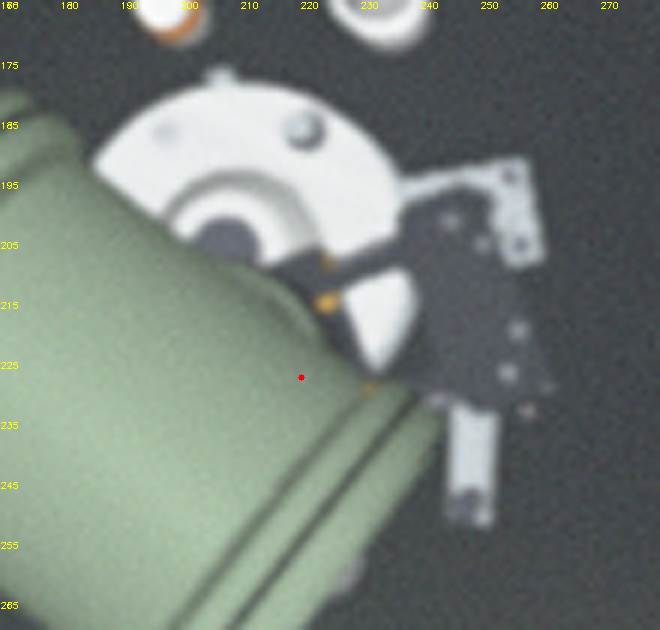

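```bash
python3 -m handwheel '[[[0,0.05,-0.7,0,0.28],[0,0,-0.6,0,0.28],[0,0,-0.5,0,0.28],[0,0,-0.2,0,0.28],[0,0,-0.2,0,0.28],[0,0,0,0,0.28],[0,0,0,0,0.28]]]'
python3 - <<'E'
from h import *
crop("side",215,180,130,110,6,"s3.png")
E
```

```text
clock: 2.5
position: [483.2, -261.6, 80.3]
tcp_rot: [[0.361, -0.933, 0.001], [-0.933, -0.361, -0.001], [0.001, -0.001, -1.0]]
contact_force: [-0.1, -0.1, 0.1]
grip_width: 26.2
```

View pics/s3.png

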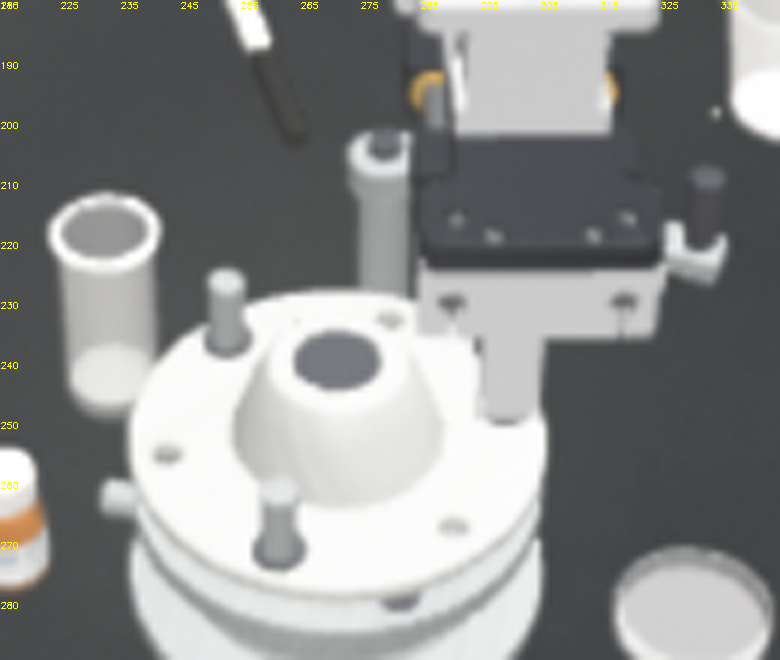

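```bash
python3 -m handwheel '[[[-0.05,0.09,0,0,0.28],[-0.05,0.09,0,0,0.28],[-0.05,0.09,0,0,0.28],[-0.04,0.09,0,0,0.28],[-0.04,0.09,0,0,0.28],[-0.04,0.09,0,0,0.28],[0,0,0,0,0.28]]]'
python3 -m handwheel '[[[-0.01,0.05,0,0,0.28],[-0.01,0.05,0,0,0.28],[-0.01,0.05,0,0,0.28],[0,0,0,0,0.28]]]'
python3 - <<'E'
from h import *
crop("side",215,180,130,110,6,"s4.png")
E
```

```text
clock: 3.25
position: [474.4, -244.5, 79.6]
tcp_rot: [[0.361, -0.932, 0.0], [-0.932, -0.361, 0.0], [-0.0, -0.0, -1.0]]
contact_force: [0.2, -1.7, 1.4]
grip_width: 26.7
clock: 3.65
position: [473.2, -239.0, 78.9]
tcp_rot: [[0.361, -0.932, -0.001], [-0.932, -0.361, 0.003], [-0.003, 0.0, -1.0]]
contact_force: [0.3, -1.0, 0.1]
grip_width: 26.3
```

View pics/s4.png

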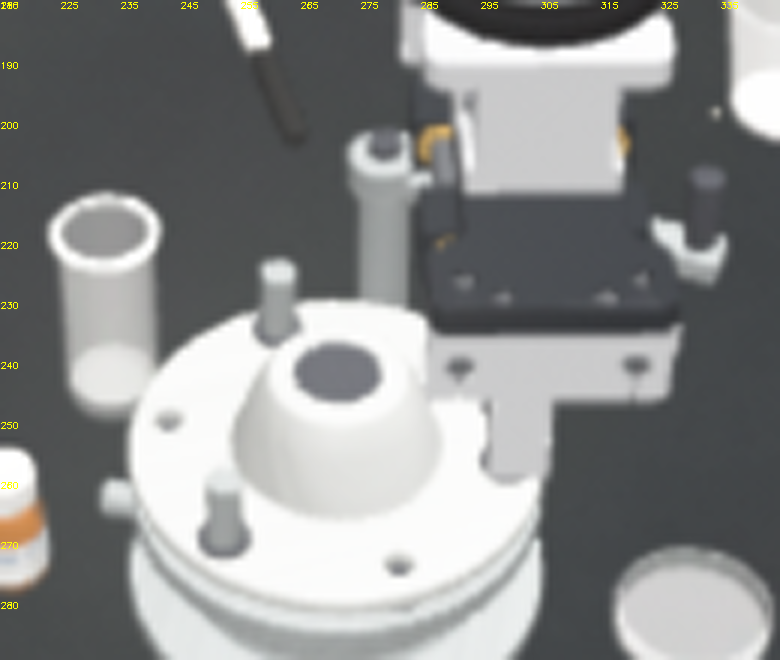

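```bash
python3 -m handwheel '[[[0,0.03,0,0,0.28],[0,0.03,0,0,0.28],[0,0,0,0,0.28]]]'
python3 - <<'E'
from h import *
crop("side",215,180,130,110,6,"s5.png")
E
```

```text
clock: 4.0
position: [473.6, -238.1, 79.3]
tcp_rot: [[0.361, -0.932, -0.0], [-0.932, -0.361, 0.001], [-0.001, 0.0, -1.0]]
contact_force: [0.1, -0.2, -0.6]
grip_width: 26.4
```

View pics/s5.png

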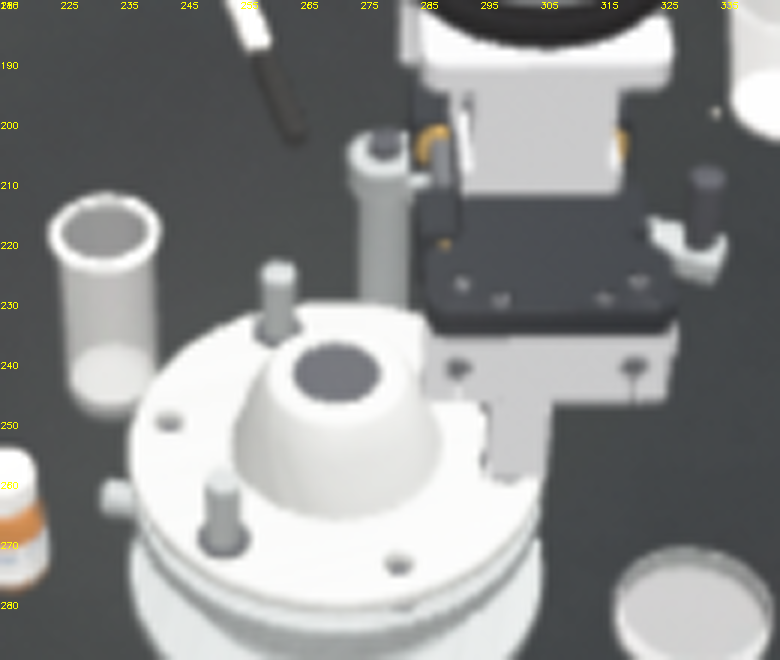

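```bash
python3 - <<'E'
from h import *
for z in (102,96,94,90): print(z,(proj('side',[530.2,-232.5,z])-[215,180]+.5)*6)
E
python3 -m handwheel '[[[0,0.05,0,0,0.28],[0,0.05,0,0,0.28],[0,0,0,0,0.28]]]'
```

```text
102 [[336.825333   361.17718682]]
96 [[336.72271206 374.65535342]]
94 [[336.68868789 379.12406569]]
90 [[336.62091156 388.02576328]]
clock: 4.35
position: [473.6, -235.5, 79.5]
tcp_rot: [[0.361, -0.932, -0.0], [-0.932, -0.361, -0.0], [0.0, 0.0, -1.0]]
contact_force: [-0.5, 0.2, 0.3]
grip_width: 26.4
```

```bash
python3 - <<'E'
from h import *
crop("side",215,180,130,110,6,"s6.png")
E
```

```text
(no output)
```

View pics/s6.png

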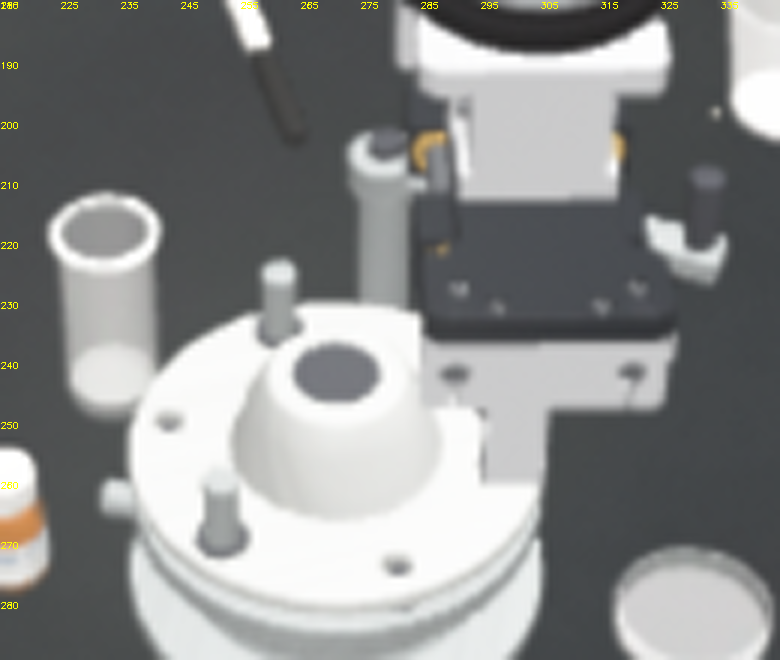

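```bash
python3 -m handwheel '[[[0,-0.12,0,0,0.28],[0,0,0.4,0,0.28],[0,0,0.6,0,0.28],[0,0,0.8,0,0.2],[0.5,0.05,0,0,0],[0.5,0.1,0,0,0],[0.5,0.05,0,0,0],[0.4,0,-0.3,0,0],[0,0,-0.3,0,0],[0,0,-0.2,0,0]]]' 20; python3 -m handwheel '[[[0,0,-0.05,0,0],[0,0,0,0,0]]]'
```

```text
clock: 5.4
position: [530.1, -232.9, 108.9]
tcp_rot: [[0.362, -0.932, -0.001], [-0.932, -0.362, 0.001], [-0.001, 0.001, -1.0]]
contact_force: [0.1, 0.4, -0.0]
grip_width: 0.6
clock: 5.6
position: [529.7, -233.0, 107.5]
tcp_rot: [[0.361, -0.933, -0.001], [-0.933, -0.361, 0.001], [-0.001, 0.001, -1.0]]
contact_force: [0.2, 0.1, -0.3]
grip_width: 0.6
```

Press down in small steps.

```bash
python3 -m handwheel '[[[0,0,-0.15,0,0],[0,0,-0.15,0,0],[0,0,-0.05,0,0],[0,0,0,0,0]]]'; python3 -m handwheel '[[[0,0,-0.05,0,0],[0,0,-0.05,0,0],[0,0,0,0,0]]]';  python3 -m handwheel '[[[0,0,-0.04,0,0],[0,0,-0.04,0,0],[0,0,0,0,0]]]'
```

```text
clock: 6.0
position: [530.3, -233.0, 97.0]
tcp_rot: [[0.361, -0.932, -0.001], [-0.932, -0.361, 0.0], [-0.001, 0.001, -1.0]]
contact_force: [-0.3, 0.4, 0.3]
grip_width: 0.4
clock: 6.3
position: [531.0, -233.3, 95.8]
tcp_rot: [[0.361, -0.932, 0.0], [-0.932, -0.361, -0.0], [0.001, -0.0, -1.0]]
contact_force: [-2.9, 1.0, 5.2]
grip_width: 0.9
clock: 6.6
position: [531.0, -233.4, 93.9]
tcp_rot: [[0.361, -0.932, 0.001], [-0.932, -0.361, -0.001], [0.001, -0.0, -1.0]]
contact_force: [-2.2, 1.0, 7.7]
grip_width: 0.6
```

```bash
python3 -m handwheel '[[[0,0,-0.05,0,0],[0,0,-0.05,0,0],[0,0,0,0,0]]]'; python3 -m handwheel '[[[0,0,-0.05,0,0],[0,0,-0.03,0,0],[0,0,0,0,0]]]'; python3 -m handwheel '[[[0,0,-0.05,0,0],[0,0,-0.03,0,0],[0,0,0,0,0]]]'
```

```text
clock: 6.9
position: [531.0, -233.4, 90.9]
tcp_rot: [[0.361, -0.932, 0.001], [-0.932, -0.361, -0.001], [0.001, -0.0, -1.0]]
contact_force: [-3.5, 2.1, 7.1]
grip_width: 0.0
clock: 7.2
position: [531.0, -233.3, 90.2]
tcp_rot: [[0.362, -0.932, 0.0], [-0.932, -0.362, -0.001], [0.001, -0.0, -1.0]]
contact_force: [-6.9, 3.8, 15.9]
grip_width: 0.7
clock: 7.5
position: [531.0, -233.3, 90.1]
tcp_rot: [[0.362, -0.932, 0.0], [-0.932, -0.362, -0.001], [0.001, 0.0, -1.0]]
contact_force: [-11.4, 6.1, 27.4]
grip_width: 0.6
```

```bash
python3 -m handwheel '[[[0,0,0.3,0,0],[0,0,0.7,0,0.15],[0,0,0.7,-0.01,0.3],[0,0,0,0,0.32],[0,0,0,0,0.32]]]'
python3 - <<'E'
from h import *
s=manip.state();print(s['joint_positions'],s['position'])
crop("side",215,150,130,110,6,"s7.png",[[435.6,-326,132.5],[548.3,-331.1,112],[530.2,-232.5,90]])
E
```

```text
clock: 8.0
position: [530.9, -233.3, 135.3]
tcp_rot: [[0.303, -0.953, 0.001], [-0.953, -0.303, -0.0], [0.001, -0.001, -1.0]]
contact_force: [-0.1, -0.0, -0.8]
grip_width: 28.1
[-5.63230130e-01  2.81498384e-01  1.60081750e+00  5.89666625e-06
  1.25837551e+00  6.99535636e-01] [ 530.86862505 -233.27191832  135.25549675]
```

View pics/s7.png

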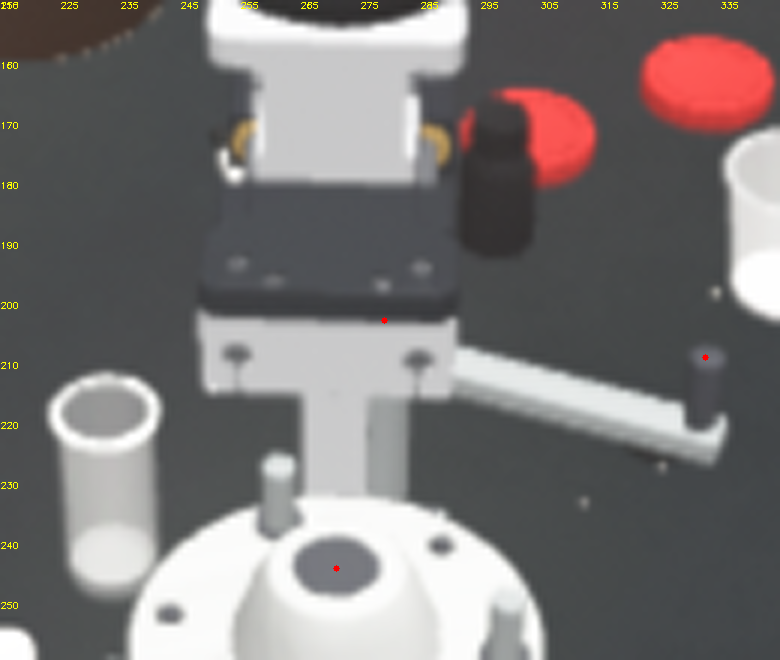

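```bash
python3 -m handwheel '[[[0,0,0.7,0,0.32],[-0.6,-0.6,0,-0.01,0.32],[-0.6,-0.6,0,-0.01,0.32],[-0.6,-0.6,0,-0.01,0.32],[-0.6,-0.6,0,-0.01,0.32],[-0.5,-0.5,0,-0.01,0.32],[-0.28,-0.19,0,0,0.32],[0,0,0,0,0.32],[0,0,0,0,0.32]]]'
python3 - <<'E'
from h import *
crop("side",255,140,130,110,6,"s8.png")
E
```

```text
clock: 8.95
position: [435.3, -325.1, 155.5]
tcp_rot: [[-0.006, -1.0, -0.0], [-1.0, 0.006, 0.001], [-0.001, 0.0, -1.0]]
contact_force: [0.4, -0.1, 0.2]
grip_width: 30.3
```

View pics/s8.png

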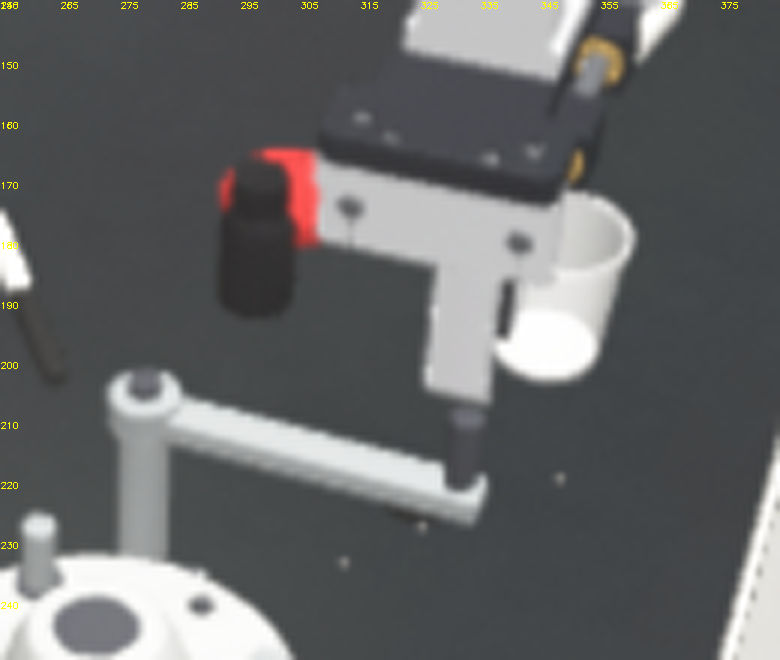

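```bash
python3 -m handwheel '[[[0,0,-0.4,0,0.32],[0,0,-0.4,0,0.32],[0,0,-0.4,0,0.32],[0,0,-0.3,0,0.32],[0,0,0,0,0.32],[0,0,0,0,0.32]]]'
python3 - <<'E'
from h import *
H=np.array([548.3,-331.1]);s=manip.state()
prev=s['position'][:2]
# tool leads pin by 9mm along cw tangent; angle from 177.3 to 100.3
for a in np.r_[170:100:-7,100.3]:
    r=np.radians(a);P=H+113*np.array([np.cos(r),np.sin(r)])+9*np.array([np.sin(r),-np.cos(r)])
    print(round(a,1),P.round(1),((P-prev)/30).round(3));prev=P
E
```

```text
clock: 9.6
position: [435.1, -325.7, 110.8]
tcp_rot: [[-0.007, -1.0, -0.001], [-1.0, 0.007, 0.001], [-0.001, 0.001, -1.0]]
contact_force: [0.4, -0.4, 0.5]
grip_width: 29.8
170.0 [ 438.6 -302.6] [0.116 0.769]
163.0 [ 442.9 -289.5] [0.143 0.439]
156.0 [ 448.7 -276.9] [0.195 0.418]
149.0 [ 456.1 -265.2] [0.245 0.391]
142.0 [ 464.8 -254.4] [0.291 0.358]
135.0 [ 474.8 -244.8] [0.332 0.32 ]
128.0 [ 485.8 -236.5] [0.369 0.277]
121.0 [ 497.8 -229.6] [0.4  0.23]
114.0 [ 510.6 -224.2] [0.425 0.18 ]
107.0 [ 523.9 -220.4] [0.444 0.127]
100.3 [ 537.  -218.3] [0.436 0.07 ]
```

```bash
python3 -m handwheel '[[[0.03,0.2,0,0,0.32],[0.03,0.2,0,-0.005,0.32],[0.03,0.2,0,-0.008,0.32],[0.03,0.17,0,-0.008,0.32],[0.07,0.22,0,-0.008,0.32],[0.07,0.22,0,-0.008,0.32],[0.1,0.21,0,-0.009,0.32],[0.1,0.21,0,-0.009,0.32],[0,0,0,0,0.32]]]'
python3 - <<'E'
from h import *
crop("side",215,140,130,120,5,"s9.png")
E
```

```text
clock: 10.5
position: [449.7, -276.5, 112.0]
tcp_rot: [[-0.345, -0.939, 0.001], [-0.939, 0.345, -0.001], [0.0, -0.001, -1.0]]
contact_force: [0.2, 0.6, 0.3]
grip_width: 30.2
```

View pics/s9.png

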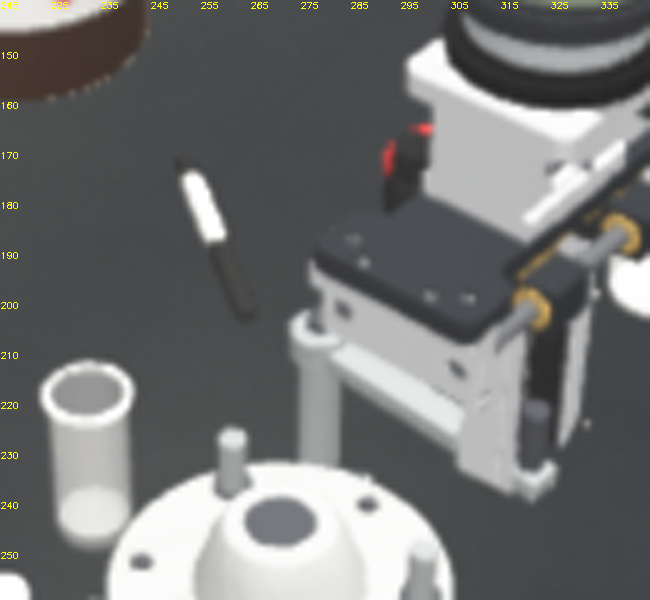

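```bash
python3 -m handwheel '[[[0.12,0.19,-0.02,-0.009,0.32],[0.12,0.19,-0.02,-0.009,0.32],[0.14,0.18,0,-0.009,0.32],[0.14,0.18,0,-0.009,0.32],[0.16,0.16,0,-0.009,0.32],[0.17,0.16,0,-0.009,0.32],[0.18,0.14,0,-0.009,0.32],[0.18,0.14,0,-0.009,0.32],[0,0,0,0,0.32]]]'
python3 -m handwheel '[[[0.2,0.12,0,-0.009,0.32],[0.2,0.11,0,-0.009,0.32],[0.21,0.09,0,-0.009,0.32],[0.21,0.09,0,-0.009,0.32],[0,0,0,0,0.32]]]'
python3 - <<'E'
from h import *
print(manip.state()['joint_positions'])
crop("side",215,140,130,120,5,"s10.png")
E
```

```text
clock: 11.45
position: [486.0, -236.8, 110.5]
tcp_rot: [[-0.72, -0.694, 0.001], [-0.694, 0.72, -0.001], [-0.0, -0.001, -1.0]]
contact_force: [0.3, -1.9, -0.4]
grip_width: 30.1
clock: 11.95
position: [510.3, -224.6, 110.2]
tcp_rot: [[-0.857, -0.515, 0.0], [-0.515, 0.857, -0.0], [-0.0, -0.0, -1.0]]
contact_force: [-0.6, -0.8, -0.9]
grip_width: 29.7
[-5.69952757e-01  2.66103156e-01  1.67757448e+00  1.53142388e-04
  1.19750691e+00  2.03023309e+00]
```

View pics/s10.png

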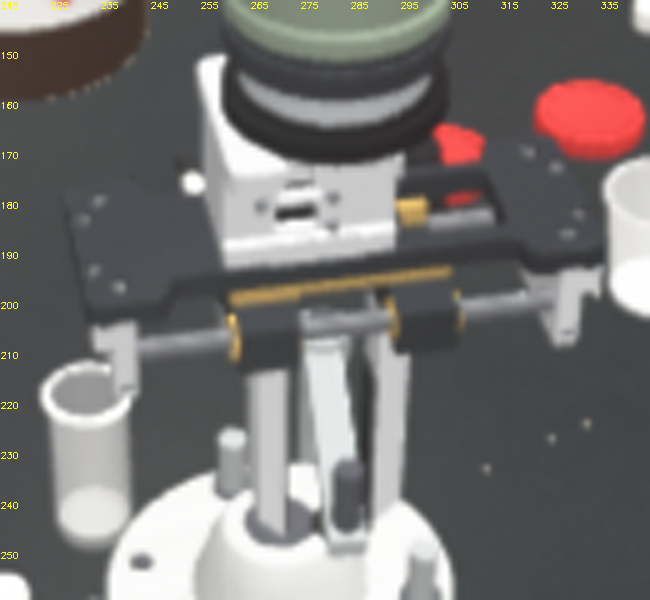

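```bash
python3 -m handwheel '[[[0.2,0.06,0,-0.009,0.32],[0.2,0.06,0,-0.009,0.32],[0.15,0.03,0,-0.005,0.32],[0.12,0.02,0,0,0.32],[0.08,0.01,0,0,0.32],[0,0,0,0,0.32]]]'
python3 -m handwheel '[[[0.1,0.01,0,0,0.32],[0,0,0,0,0.32]]]'
```

```text
clock: 12.6
position: [532.5, -219.2, 110.0]
tcp_rot: [[-0.923, -0.386, 0.0], [-0.386, 0.923, -0.0], [-0.0, -0.0, -1.0]]
contact_force: [-0.1, 0.1, -0.3]
grip_width: 30.5
clock: 12.8
position: [535.7, -218.8, 110.1]
tcp_rot: [[-0.923, -0.385, 0.0], [-0.385, 0.923, -0.0], [-0.0, -0.0, -1.0]]
contact_force: [0.2, 0.9, 0.0]
grip_width: 30.1
```

```bash
python3 -m handwheel '[[[0.05,0,0,0,0.32],[0.05,0,0,0,0.32],[0,0,0,0,0.32]]]'
python3 -m handwheel '[[[0.05,0,0,0,0.32],[0.05,0,0,0,0.32],[0,0,0,0,0.32]]]'
```

```text
clock: 13.1
position: [537.3, -218.7, 109.9]
tcp_rot: [[-0.923, -0.385, -0.003], [-0.385, 0.923, 0.0], [0.003, 0.001, -1.0]]
contact_force: [-4.9, -0.4, 2.3]
grip_width: 29.9
clock: 13.4
position: [537.5, -218.6, 109.7]
tcp_rot: [[-0.923, -0.385, -0.009], [-0.385, 0.923, 0.001], [0.008, 0.004, -1.0]]
contact_force: [-11.2, -0.7, 7.3]
grip_width: 30.0
```

```bash
python3 -m handwheel '[[[-0.15,0,0,0,0.32],[-0.15,0,0,0,0.32],[0,0,0,0,0.32],[0,0,0.5,0,0.32],[0,0,1,0,0.32],[0,0,1,0,0.32],[-1,-0.5,0.8,0,0.32],[-1,-0.5,0,0,0.32],[-1,-0.5,0,0,0.32],[-1,-0.5,0,0,0.32]]]'
python3 -m handwheel '[[[-1,-1,0,0,0.32],[-1,-1,0,0,0.32],[-0.5,-1,0,0,0.32],[-0.5,-1,0,0,0.32],[0,-1,0,0,0.32],[0,-1,0,0,0.32],[0,-1,0,0,0.32],[0,0,0,0,0.32]]]'
python3 - <<'E'
from h import *
r=np.radians(100.3);pk=[548.3+113*np.cos(r),-331.1+113*np.sin(r),132.5]
crop("side",215,180,130,110,6,"s11.png",[pk])
crop("top",170,165,110,105,6,"t11.png",[pk])
E
```

```text
clock: 14.4
position: [412.4, -279.7, 211.0]
tcp_rot: [[-0.923, -0.385, 0.003], [-0.385, 0.923, -0.002], [-0.002, -0.003, -1.0]]
contact_force: [-0.2, -0.8, 0.4]
grip_width: 30.0
clock: 15.2
position: [322.4, -492.6, 210.3]
tcp_rot: [[-0.924, -0.382, 0.001], [-0.382, 0.924, -0.004], [0.0, -0.004, -1.0]]
contact_force: [0.1, -0.0, -0.8]
grip_width: 30.1
```

View pics/s11.png

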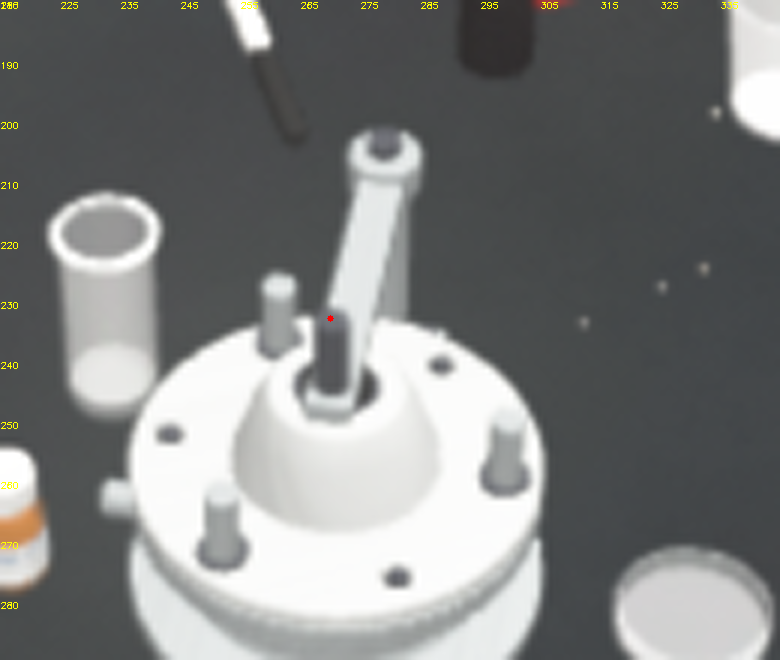

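View pics/t11.png

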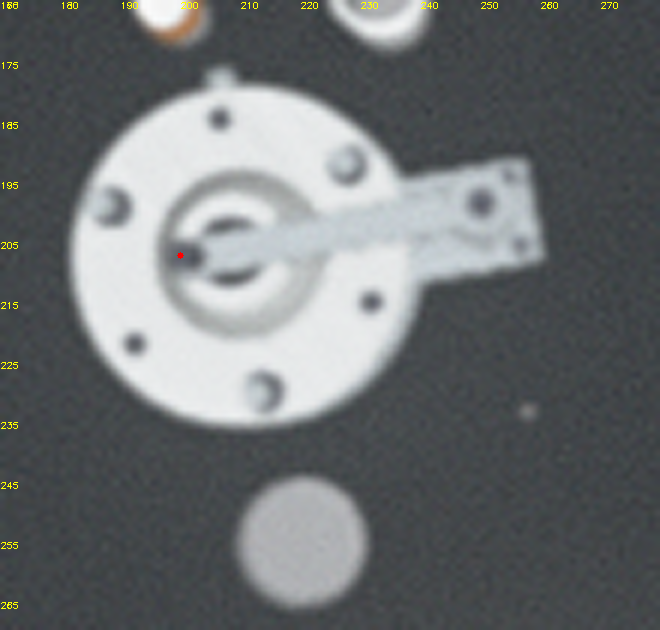

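The arm lies across the dome with its peg at the predicted stop position: side crop (331,318), top crop (181,255). The studs show dark in the three holes, and the bystanders haven't moved.

```bash
python3 -c "
from workcell import manip
print(manip.hand_in())"
```

```text
the job is handed in; nothing more can be done
None
```

The filter housing is closed and the job is handed in at about 15.3 s of the 64 s allowed. No verdict was reported.

- **Cover turned:** I caged one pin loosely between the fingers and turned the cover about 21° clockwise. It dropped onto the sealing ring, with the dome top at about 96 mm.
- **Pressed home:** I pressed on the dome top with the closed fingers until it stopped at 90.1 mm, with about 27 N upward on the tool. That is the home height. The side picture agreed, with the dome top at the 90 mm position.
- **Hold-down arm:** I caged the peg and swung it round until it met the stop, at about 11 N. I then backed the fingers off and moved the robot clear.

In the last pictures the peg sits within about a pixel of its predicted position at the stop, all three holes show the studs, and the bystanders visible in those crops had not moved. I did not compare the bottle and cup positions before and after; the robot passed well above them. No check failed or disagreed.

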